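Level the mug shelf and keep it pressed down

TASK

Level this little mug shelf: lay the spirit level lengthwise on the free part of the board and let go of it. Then take the bar knob of the shelf's screw foot, press it fully down so that the springy end of the board sits home, and turn the knob clockwise, still pressing, until the bubble stands between the two lines. Finish like that, with your grip on the knob and the board still pressed fully home and the bubble centred; leave the mugs and the jar alone.

Things in the scene. Friction and masses are not known exactly. Their poses are not given: they have to be found in the camera images.
- level: loose aluminium spirit level with black ends, 206 mm long (own x), 28 mm wide (own y), 44 mm tall, 0.25 kg; lies on the worktop left of the shelf. Origin: centre of its underside; own z up. In the middle of its top is a green vial window, 100 mm long, with two black lines 28 mm apart; a pale 16 mm bubble runs along it.
- bubble (a joint): position of the bubble along the level's own x, in m: 0 centred, within 0.005 either way between the two lines, ends at 0.036 either way. It goes to the higher end of the level, about 0.6 m per rad of slope, and settles in 1 to 1.5 s. It tells the board's slope only when the level rests on the board.
- shelf_spot (a point): middle of the free part of the board, on its top face, about 90 mm above the worktop: the level goes here, its length along the point's y; point z is the board's normal. The board is 100 mm wide (point x) and 400 mm long, from y = -0.23 to +0.17 m in this frame; it turns about a pivot line at y = +0.14; the knob is at y = -0.18. The stand below it is fixed.
- shelf (a joint): how far the sprung shelf has risen off its foot, in rad: 0.05 when left alone (16 mm at the knob), 0 when pressed fully home. At the knob, about 3 N starts it down and 7 to 13 N brings it home, against a rigid stop. The bubble counts only when it is home; at the start the pressed board always slopes down towards the knob end, by 0.02 to 0.055 rad.
- knob: dark steel knob of the screw foot: a round flange (42 mm across, 10 mm tall) with an upright bar 40 mm long (own x), 14 mm thick (own y), 10 to 48 mm above the origin. Origin: underside of the flange, on the turning axis (own z), 3 mm above the board. It takes about 0.2 to 0.35 N m to turn and stays where it is left.
- knob_grip (a point): point on the knob's axis in the bar, 33 mm above the knob's origin and 45 mm above the board's top: a good height to grip; axes as the knob's. Clockwise seen from above raises the knob end of the board, 11 mm (0.035 rad of slope) per rad, and the knob with it; level is 0.5 to 1.6 rad away (differs each time), one grasp.
- mug: white mug 92 mm tall, 82 mm across, standing beyond the shelf; to be left alone. Origin: centre of its underside.
- mug_low: blue mug 78 mm tall, 86 mm across, standing beyond the shelf; to be left alone. Origin: centre of its underside.
- jar: amber jar 110 mm tall, 72 mm across, standing beyond the level; to be left alone. Origin: centre of its underside.
Things that resemble listed ones, but are neither listed nor needed, are in the scene too. Of the things shaped like the level, the aluminium one is meant.

How it is judged:
On the way, in this order (a step that is already met when the one before it is completed fails the run):
1. the level lies lengthwise on the board, let go (z of level in the frame of shelf_spot between -0.004 and 0.004 m and angle between the x axis of level and the y axis of shelf_spot, either way round below 0.2 rad and angle between the z axis of level and the z axis of shelf_spot, either way round below 0.03 rad and contact force between each of the arm, the fingers and level below 0.2 N), for 0.2 s.
2. the knob is held and the board pressed home (value of joint shelf below 0.008 rad and contact force between the fingers and knob above 3 N), for 0.2 s.
At the end, for the whole second after the job is handed in: The program finishes holding: the fingers grip the knob (over 3 N), the board is pressed home (joint under 0.008 rad), the level lies still and flat on the board, lengthwise within 0.2 rad and not touched by the robot, and the bubble is within 6 mm of its centre (all of step 1 and all of step 2 and value of joint bubble between -0.006 and 0.006 m and linear speed of level below 0.02 m/s); the arm keeps its last pose, push and grip.
It fails at once if a mug or the jar was disturbed (distance of any of mug, mug_low, jar from where it was at the start of the episode above 0.03 m).
It also fails if it takes over 64 s, if anything falls off the work surface, if the arm or the gripper's body presses on something with over 40 N, if the wrist force passes 120 N, or if a joint passes its speed limit or range.

ROBOT

A 7-joint arm with a two-finger parallel gripper is mounted at the origin on the work surface. World frame = base frame: x ahead of the robot, y to its left, z up, the work surface at z = 0. Lengths are in m, angles in rad, forces in N, time in s.
With the tool pointing down it reaches from about 0.4 to 0.75 m from the base axis. Payload 19.5 kg.
Tool frame: the origin (TCP) lies midway between the tips of the shut fingers; the grasp point (between the pads) lies 19 mm behind it; z points along the fingers, y is the line along which they close (so a half turn about z gives the same grasp; the last joint's range is limited). The gripper opens to 85 mm and grips with 20 to 120 N. Pads are 22 mm wide; open, the fingers measure 114 mm over their backs; the gripper's body (76 mm by 85 mm) begins 54 mm behind the grasp point. The pads swing forward as they close: fully open they stand 13 mm farther back than shut.
Start: joints at [1.102, 0.707, -0.028, 1.485, 0.022, 0.951, -0.075], TCP at [0.238, -0.523, 0.231] pointing down, gripper open.
Joint ranges: [-2.71, 2.71], [-0.32, 2.16], [-1.57, 1.52], [0, 2.45], [-1.46, 4.6], [0, 2.02], [-2.83, 2.83]. Speed limits (rad/s): [1.89, 1.89, 2.57, 2.57, 3.01, 3.01, 3.01].

INTERFACE

Orientations are given as a unit quaternion [w, x, y, z].
In Python, from cell import robot gives the robot as it stands. The module is installed in compiled form; this text tells all that it offers.
- The arm moves only by the tool apply_moves, never from a script. Its argument "motion" is a list that holds one entry, the list of rows, each a list of 5 numbers: the shift along the tool's x, y, z in m, then the turn about the tool's z in degrees, then the finger opening in m, from 0 to 0.0854. In form: [[[x, y, z, spin, claw], ...]]. A call has 1 to 20 rows; each row shifts and turns the commanded pose from where the row before left it, along the tool's axes as they then stand; what a row does not reach is not made up. A row lasts 1/12 s, in which the tool goes at most 41.7 mm and 7.16 degrees, less where a joint would pass 70% of its speed; a pose out of reach is approached as far as the arm can. A call is refused whole if a number of a shift passes 0.0417 or a number of a turn 7.16, either way. A call with a gripper value outside its range is refused whole. The fingers move at their own pace and stop on an object; "squeeze" is the grip in N (left out, the last holds). Time passes only in rows, so rows that do not move let the fingers close. It gives the time, the measured TCP pose, the force, the opening and the grip force at its end, in the units of the state.
- robot.get_obs(): the state, without advancing time (a new reading comes with each control period).
- robot.camera(name): name is "scene" or "top"; returns a dict with "pixels" (400x640x3 uint8, blue, green, red), "range_z" (400x640 float32, m along the optical axis (not along the pixel's ray), 0 where there is no reading), "fovy" (degrees; the focal length in pixels is half the picture's height over the tangent of half this angle, whatever the lens; pixels are square), "cx", "cy" (the principal point, pixels), "R" (3x3) and "t" (3): a world point X has camera coordinates R X + t. Camera axes: x right, y down, z forward; pixel columns grow to the right and rows downward; lengths in m; the calibration is good to about 2 mm. A picture is of the moment at which its call begins.
- robot.hand_in(): hands the job in; it is judged then, once.
The state is a dict: "clock": time; "joint_positions": joint angles; "joint_vel": joint speeds; "joint_torque": joint torques, N m; "position": TCP position; "orientation": TCP orientation; "force": force on the tool from outside, world axes, zero at the start; "ft_torque": the same for the moment, N m; "gripper_width": finger opening in m; "gripper_force": force on a finger pad.
Only numpy, scipy, OpenCV 4.12 (cv2) and the standard library are available. Lean on these libraries where they do the work, as an engineer would, in place of code of your own. Each camera call takes 0.05 s, during which the arm holds its last target. There are 200 camera calls.

## Working session

There is one attempt and no reset: what is moved stays moved. The work goes in short steps, Python scripts to look and compute and a tool call to move; the robot and the scene stay as the last step left them, time stands still between calls to the robot, and variables do not carry over. Pictures are saved under pics/ and viewed, at most 10 in all, crops included, and the job is handed in when it is done.

Besides the shell and the picture viewer there is one more tool, called after "Emit:" as a command line: name --argument value ..., lists and objects as JSON in quotes. apply_moves: Moves the arm, as the interface text tells. Its arguments: {"type":"object","properties":{"motion":{"type":"array"},"squeeze":{"type":"number"}},"required":["motion"]}

```bash
mkdir -p pics; cat > h.py <<'E'
import numpy as np,cv2
from cell import robot
def cam(n):
    c=robot.camera(n); c['f']=200/np.tan(np.radians(c['fovy'])/2); return c
def pts(c):
    v,u=np.mgrid[0:400,0:640]; z=c['range_z']
    P=np.stack([(u-c['cx'])/c['f']*z,(v-c['cy'])/c['f']*z,z],-1)
    W=(P-c['t'])@c['R']; W[z==0]=np.nan; return W
def ray(c,u,v,h):
    d=np.array([(u-c['cx'])/c['f'],(v-c['cy'])/c['f'],1])@c['R']; o=-c['t']@c['R']
    return o+d*(h-o[2])/d[2]
E
python3 - <<'E'
from h import *
for n in('scene','top'):
    c=cam(n); cv2.imwrite(f'pics/{n}1.png',c['pixels']); np.savez(f'{n}1.npz',**c); print(n,-c['t']@c['R'],c['R'][2],c['fovy'])
o=robot.get_obs(); print({k:np.round(v,3) for k,v in o.items()})
E
```

```text
scene [1.05041993 0.56622105 1.23508893] [-0.41825876 -0.30740335 -0.85472966] 50.7700615833904
top [0.39809066 0.15023795 1.09989496] [ 0.08808422 -0.00185661 -0.9961113 ] 56.58975928533098
{'clock': np.float64(0.1), 'joint_positions': array([ 1.102,  0.707, -0.028,  1.485,  0.022,  0.951, -0.076]), 'joint_vel': array([-0.001, -0.001, -0.001, -0.001,  0.   ,  0.   ,  0.001]), 'joint_torque': array([ 2.0000e-03, -8.8431e+01,  1.2370e+00, -2.3646e+01,  1.7000e-02,
        5.0000e-03, -0.0000e+00]), 'position': array([ 0.238, -0.523,  0.231]), 'orientation': array([-0.001,  0.977,  0.212, -0.   ]), 'force': array([-0.044,  0.164,  0.3  ]), 'ft_torque': array([0.017, 0.005, 0.007]), 'gripper_force': np.float64(0.0), 'gripper_width': np.float64(0.085)}
```

View pics/scene1.png

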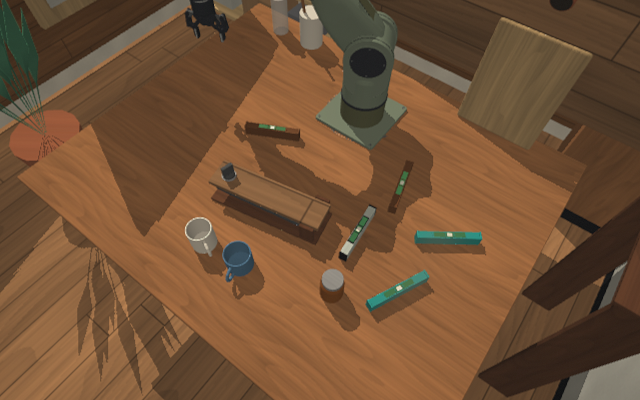

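View pics/top1.png

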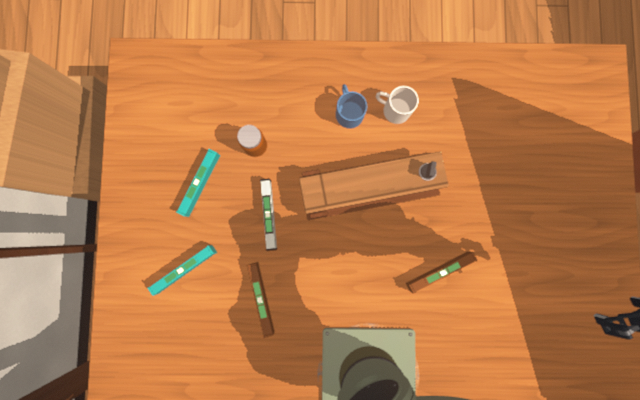

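The top view shows the aluminium level at about (268,213), the shelf from (302,195) to (446,168), and the knob at (429,171). In the scene view the level is at (357,232) and the knob at (229,172).

```bash
cat > m.py <<'E'
from h import *
def rect(P,lbl):
    r=cv2.minAreaRect((P[:,:2]*1000).astype(np.float32)); b=cv2.boxPoints(r)
    e=b[1]-b[0],b[2]-b[1]; l=max(e,key=np.linalg.norm)
    print(lbl,len(P),'c',np.round(r[0],1),'size',np.round(r[1],1),'yaw',round(np.degrees(np.arctan2(l[1],l[0]))%180,1),'z',np.round(np.percentile(P[:,2],[5,50,95]),4))
if __name__=='__main__':
  for n,lv,bd,kn in(('top',(250,175,290,255),(295,150,455,222),(415,155,443,183)),('scene',(335,200,380,262),(205,160,335,245),(218,160,240,184))):
    c=dict(np.load(n+'1.npz')); W=pts(c)
    def box(b,lo,hi):
        s=W[b[1]:b[3],b[0]:b[2]].reshape(-1,3); s=s[~np.isnan(s[:,0])]; return s[(s[:,2]>lo)&(s[:,2]<hi)]
    rect(box(lv,.033,.06),n+' level')
    B=box(bd,.07,.125); rect(B,n+' board')
    A=np.c_[B[:,:2],np.ones(len(B))]; k,_,_,_=np.linalg.lstsq(A,B[:,2],rcond=None); r=B[:,2]-A@k
    for _ in range(5):
        g=abs(r)<.004; k=np.linalg.lstsq(A[g],B[g,2],rcond=None)[0]; r=B[:,2]-A@k
    print('plane',k); rect(B[abs(r)<.005],n+' boardplane')
    K=box(kn,.0,.3); h=K[:,2]-K[:,:2]@k[:2]-k[2]; rect(K[h>.035],n+' bar')
    rect(K[(h>.008)],n+' knoball')
E
python3 m.py
```

```text
top level 675 c [455.3 293.2] size [205.3  27.4] yaw 6.0 z [0.0381 0.0421 0.046 ]
top board 5325 c [544.6  -1.9] size [129.8 399.6] yaw 101.4 z [0.0859 0.0901 0.0944]
plane [ 0.00420967 -0.01207932  0.08790556]
top boardplane 5119 c [542.7  -1.9] size [129.7 399.3] yaw 100.8 z [0.0861 0.09   0.0937]
top bar 101 c [ 573.5 -147.9] size [14.4 39.1] yaw 167.8 z [0.1298 0.1418 0.1451]
top knoball 210 c [ 573.6 -146.9] size [40.1 39.5] yaw 49.6 z [0.1027 0.1228 0.1446]
scene level 495 c [459.6 293. ] size [207.2  27.7] yaw 6.7 z [0.038  0.0432 0.048 ]
scene board 3635 c [635.5  19. ] size [295.2 403. ] yaw 104.0 z [0.0807 0.0909 0.0967]
plane [ 8.31600311e-05 -1.33596265e-02  9.14377055e-02]
scene boardplane 3090 c [629.3  17.4] size [281.9 402.9] yaw 103.9 z [0.0868 0.0912 0.0956]
scene bar 75 c [ 579.6 -146.9] size [17.1 39.1] yaw 172.6 z [0.1311 0.1424 0.1465]
scene knoball 171 c [ 580.4 -141.4] size [28.6 39.5] yaw 171.4 z [0.1032 0.1235 0.1457]
```

```bash
python3 - <<'E'
import cv2,numpy as np
a=cv2.imread('pics/top1.png')[140:200,390:460]; b=cv2.imread('pics/scene1.png')[150:210,200:270]
cv2.imwrite('pics/k1.png',np.hstack([cv2.resize(x,None,fx=5.5,fy=5.5,interpolation=cv2.INTER_CUBIC) for x in(a,b)]))
E
```

```text
(no output)
```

View pics/k1.png

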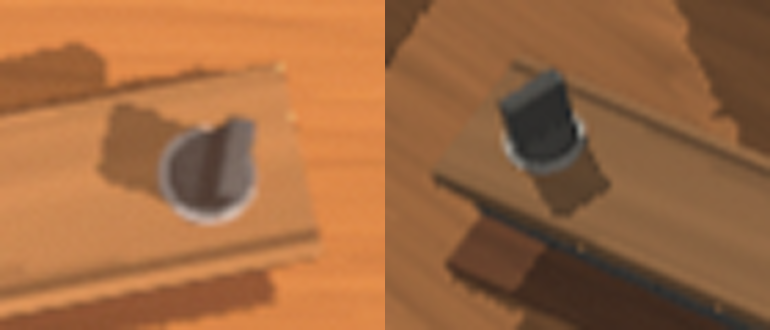

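The bar's long axis is at yaw about 170°, the board's at about 101°, and the level's at about 6°. Moving towards the level now.

Emit:
apply_moves --motion '[[[0.0295, -0.011, 0, 0, 0.06], [0.0295, -0.011, 0, 0, 0.06], [0.0295, -0.011, 0, 0, 0.06], [0.0295, -0.011, 0, 0, 0.06], [0.0295, -0.011, 0, 0, 0.06], [0.0295, -0.011, 0, 0, 0.06], [0.0295, -0.011, 0, 0, 0.06], [0.0295, -0.011, 0, 0, 0.06], [0.0295, -0.011, 0, 0, 0.06], [0.0295, -0.011, 0, 0, 0.06], [0, 0, 0, -7, 0.06], [0, 0, 0, -7, 0.06], [0, 0, 0, -7, 0.06], [0, 0, 0, -7, 0.06], [0, 0, 0, -7, 0.06], [0, 0, 0, -7, 0.06], [0, 0, 0, -7, 0.06], [0, 0, 0, -7, 0.06], [0, 0, 0, -7, 0.06], [0, 0, 0, -7, 0.06]]]' --squeeze 40

```text
clock: 1.77
position: [0.4609, -0.3011, 0.2311]
orientation: [-0.0, 0.677, 0.736, -0.0]
force: [-0.2, 0.6, -0.5]
gripper_width: 0.0602
gripper_force: 0.0
```

```bash
cat >> h.py <<'E'
def tool(o=None):
    o=o or robot.get_obs(); from scipy.spatial.transform import Rotation as Ro
    return np.array(o['position']),Ro.from_quat(np.array(o['orientation'])[[1,2,3,0]]).as_matrix()
def to(p,yaw=None):
    "shift in present tool axes to world TCP p; spin to bring tool x to yaw"
    q,M=tool(); d=M.T@(np.array(p)-q); y=np.degrees(np.arctan2(M[1,0],M[0,0]))
    print('pos',q.round(4),'yaw',y.round(2),'tilt',M[:,2].round(4),'shift',d.round(4),'spin',None if yaw is None else round((y-yaw+180)%360-180,2))
E
python3 - <<'E'
from h import *
to([.457,.293,.231],186); print(robot.get_obs()['joint_positions'].round(3))
# board edges: mid-height threshold, per y slice
c=dict(np.load('top1.npz')); W=pts(c).reshape(-1,3)
for y in np.arange(-.16,.18,.04):
    s=W[(abs(W[:,1]-y)<.01)&(W[:,2]>.08)&(W[:,2]<.1)&(abs(W[:,0]-.54)<.12)]
    print(round(y,2),np.percentile(s[:,0],[1,99]).round(3))
E
```

```text
pos [ 0.4609 -0.3011  0.2311] yaw 94.8 tilt [-4.e-04  3.e-04 -1.e+00] shift [5.924e-01 4.580e-02 2.000e-04] spin -91.2
[ 0.703  0.684 -0.348  1.57   0.27   0.936  0.35 ]
-0.16 [0.526 0.627]
-0.12 [0.518 0.618]
-0.08 [0.51 0.61]
-0.04 [0.502 0.602]
0.0 [0.494 0.595]
0.04 [0.486 0.586]
0.08 [0.478 0.577]
0.12 [0.455 0.569]
0.16 [0.447 0.576]
```

Emit:
apply_moves --motion '[[[0.0296, 0.0023, 0, 0, 0.06], [0.0296, 0.0023, 0, 0, 0.06], [0.0296, 0.0023, 0, 0, 0.06], [0.0296, 0.0023, 0, 0, 0.06], [0.0296, 0.0023, 0, 0, 0.06], [0.0296, 0.0023, 0, 0, 0.06], [0.0296, 0.0023, 0, 0, 0.06], [0.0296, 0.0023, 0, 0, 0.06], [0.0296, 0.0023, 0, 0, 0.06], [0.0296, 0.0023, 0, 0, 0.06], [0.0296, 0.0023, 0, 0, 0.06], [0.0296, 0.0023, 0, 0, 0.06], [0.0296, 0.0023, 0, 0, 0.06], [0.0296, 0.0023, 0, 0, 0.06], [0.0296, 0.0023, 0, 0, 0.06], [0.0296, 0.0023, 0, 0, 0.06], [0.0296, 0.0023, 0, 0, 0.06], [0.0296, 0.0023, 0, 0, 0.06], [0.0296, 0.0023, 0, 0, 0.06], [0.0296, 0.0023, 0, 0, 0.06]]]'

```text
clock: 3.43
position: [0.4606, 0.2941, 0.2312]
orientation: [-0.0, 0.679, 0.734, -0.0]
force: [0.2, -0.2, -0.4]
gripper_width: 0.0599
gripper_force: 0.0
```

Emit:
apply_moves --motion '[[[0, 0, 0, -7, 0.06], [0, 0, 0, -7, 0.06], [0, 0, 0, -7, 0.06], [0, 0, 0, -7, 0.06], [0, 0, 0, -7, 0.06], [0, 0, 0, -7, 0.06], [0, 0, 0, -7, 0.06], [0, 0, 0, -7, 0.06], [0, 0, 0, -7, 0.06], [0, 0, 0, -7, 0.06], [0, 0, 0, -7, 0.06], [0, 0, 0, -7, 0.06], [0, 0, 0, -7, 0.06], [0, 0, 0, 0, 0.06], [0, 0, 0, 0, 0.06]]]'

```text
clock: 4.68
position: [0.4609, 0.2924, 0.2311]
orientation: [-0.0, -0.046, 0.999, 0.0]
force: [0.0, -0.1, -0.1]
gripper_width: 0.0603
gripper_force: 0.0
```

```bash
python3 - <<'E'
from h import *
to([.457,.293,.02],186.2); print(robot.get_obs()['joint_positions'].round(3))
E
```

```text
pos [0.4609 0.2924 0.2311] yaw -174.78 tilt [-7.e-04 -0.e+00 -1.e+00] shift [0.0037 0.0009 0.2111] spin -0.98
[-0.26   0.737 -0.718  1.581  0.541  1.032  0.529]
```

Emit:
apply_moves --motion '[[[0.0037, 0.0009, 0.02, -1, 0.06], [0, 0, 0.03, 0, 0.06], [0, 0, 0.03, 0, 0.06], [0, 0, 0.03, 0, 0.06], [0, 0, 0.03, 0, 0.06], [0, 0, 0.03, 0, 0.06], [0, 0, 0.02, 0, 0.06], [0, 0, 0.02, 0, 0.06], [0, 0, 0.009, 0, 0.06], [0, 0, 0, 0, 0.06], [0, 0, 0, 0, 0.02], [0, 0, 0, 0, 0.02], [0, 0, 0, 0, 0.02], [0, 0, 0, 0, 0.02], [0, 0, 0, 0, 0.02], [0, 0, 0, 0, 0.02], [0, 0, 0, 0, 0.02], [0, 0, 0, 0, 0.02]]]'

```text
clock: 6.18
position: [0.4577, 0.2934, 0.0136]
orientation: [0.001, -0.056, 0.998, 0.0]
force: [-1.1, -0.7, 8.7]
gripper_width: 0.0253
gripper_force: 39.9
```

Emit:
apply_moves --motion '[[[0, 0, -0.01, 0, 0.02], [0, 0, -0.03, 0, 0.02], [0, 0, -0.03, 0, 0.02], [0, 0, -0.03, 0, 0.02], [0, 0, -0.03, 0, 0.02], [0, 0, -0.02, 0, 0.02], [0, 0, -0.01, 0, 0.02], [0, 0, 0, 0, 0.02]]]'

```text
clock: 6.85
position: [0.4576, 0.2934, 0.1745]
orientation: [0.001, -0.056, 0.998, 0.001]
force: [-0.4, 0.7, -3.2]
gripper_width: 0.0254
gripper_force: 40.5
```

```bash
python3 - <<'E'
from h import *
from m import rect
to([.536,.044,.172],101.3)
W=pts(cam('top')); q,_=tool(); s=W[140:270,220:330].reshape(-1,3); s=s[(s[:,2]>q[2]-.012)&(s[:,2]<q[2]+.06)]; rect(s,'held')
c=cam('scene'); cv2.imwrite('pics/held.png',cv2.resize(c['pixels'][120:320,250:500],None,fx=3,fy=3))
E
```

```text
pos [0.4576 0.2934 0.1745] yaw -173.58 tilt [ 0.0024  0.0016 -1.    ] shift [-0.05   -0.2566  0.0023] spin 85.12
held 43 c [455.1 293.2] size [205.   18.9] yaw 4.0 z [0.1984 0.2029 0.2061]
```

View pics/held.png

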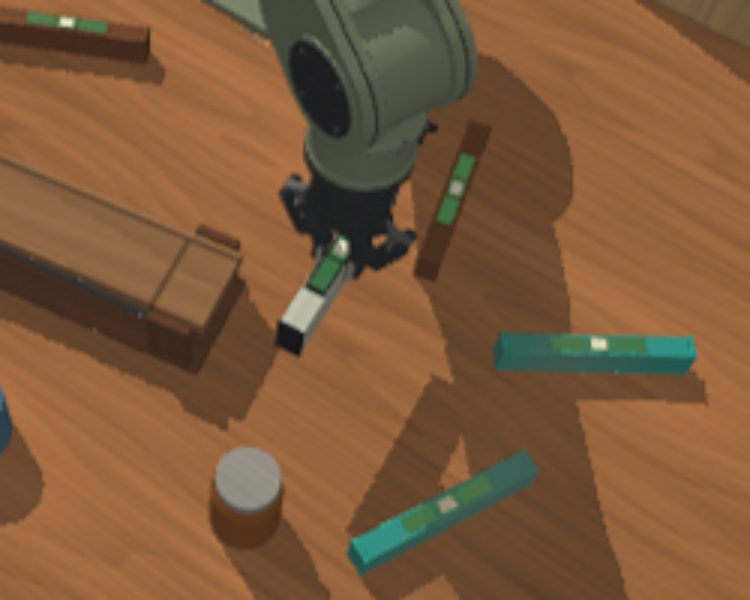

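The level hangs straight, gripped at mid-length, and the jar and shelf are clear of it. Now I turn it and carry it over the board.

Emit:
apply_moves --motion '[[[0, 0, 0, 3, 0.02], [0, 0, 0, 6, 0.02], [0, 0, 0, 7, 0.02], [0, 0, 0, 7, 0.02], [0, 0, 0, 7, 0.02], [0, 0, 0, 7, 0.02], [0, 0, 0, 7, 0.02], [0, 0, 0, 7, 0.02], [0, 0, 0, 7, 0.02], [0, 0, 0, 7, 0.02], [0, 0, 0, 7, 0.02], [0, 0, 0, 6, 0.02], [0, 0, 0, 5, 0.02], [0, 0, 0, 2, 0.02], [0, 0, 0, 0, 0.02]]]'

```text
clock: 8.2
position: [0.4567, 0.2929, 0.171]
orientation: [-0.0, 0.634, 0.774, -0.001]
force: [-0.8, 0.1, -3.0]
gripper_width: 0.0252
gripper_force: 40.3
```

Emit:
apply_moves --motion '[[[-0.01, 0.001, 0, 0, 0.02], [-0.02, 0.002, 0, 0, 0.02], [-0.026, 0.003, 0, 0, 0.02], [-0.026, 0.003, 0, 0, 0.02], [-0.026, 0.003, 0, 0, 0.02], [-0.026, 0.003, 0, 0, 0.02], [-0.026, 0.003, 0, 0, 0.02], [-0.026, 0.003, 0, 0, 0.02], [-0.026, 0.003, 0, 0, 0.02], [-0.024, 0.002, 0, 0, 0.02], [-0.016, 0.002, 0, 0, 0.02], [-0.008, 0, 0, 0, 0.02], [0, 0, 0, 0, 0.02], [0, 0, 0, 0, 0.02]]]'

```text
clock: 9.37
position: [0.5359, 0.0443, 0.172]
orientation: [-0.0, 0.633, 0.774, 0.0]
force: [-1.0, 0.5, -2.4]
gripper_width: 0.0253
gripper_force: 40.3
```

```bash
python3 - <<'E'
from h import *
from m import rect
to([.536,.044,.103],101.3);print(robot.get_obs()['joint_positions'].round(3))
W=pts(cam('top')); q,_=tool(); s=W[100:240,250:420].reshape(-1,3); s=s[(s[:,2]>q[2]+.01)&(s[:,2]<q[2]+.04)]; rect(s,'held')
E
```

```text
pos [0.5359 0.0443 0.172 ] yaw 101.5 tilt [-6.e-04  5.e-04 -1.e+00] shift [-0.0004  0.0001  0.069 ] spin 0.2
[ 0.025  0.742 -0.312  1.694  0.307  0.754 -0.235]
held 389 c [523.  101.6] size [29.6 95.2] yaw 98.2 z [0.1911 0.2003 0.2038]
```

Emit:
apply_moves --motion '[[[0, 0, 0.01, 0, 0.02], [0, 0, 0.015, 0, 0.02], [0, 0, 0.015, 0, 0.02], [0, 0, 0.01, 0, 0.02], [0, 0, 0.008, 0, 0.02], [0, 0, 0.004, 0, 0.02], [0, 0, 0.002, 0, 0.02], [0, 0, 0, 0, 0.02], [0, 0, 0, 0, 0.02]]]'

```text
clock: 10.17
position: [0.5365, 0.044, 0.1088]
orientation: [0.0, 0.633, 0.774, 0.0]
force: [0.5, 0.0, -2.0]
gripper_width: 0.0254
gripper_force: 40.4
```

Emit:
apply_moves --motion '[[[0, 0, 0.001, 0, 0.02], [0, 0, 0.001, 0, 0.02], [0, 0, 0.001, 0, 0.02], [0, 0, 0, 0, 0.02]]]'

```text
clock: 10.5
position: [0.5362, 0.0439, 0.1053]
orientation: [-0.0, 0.633, 0.774, 0.0]
force: [0.1, -0.3, -3.3]
gripper_width: 0.0252
gripper_force: 40.4
```

Emit:
apply_moves --motion '[[[0, 0, 0.001, 0, 0.02], [0, 0, 0.001, 0, 0.02], [0, 0, 0, 0, 0.02]]]'

```text
clock: 10.75
position: [0.5363, 0.0441, 0.1035]
orientation: [0.0, 0.633, 0.774, 0.0]
force: [-2.8, 1.7, 6.5]
gripper_width: 0.0251
gripper_force: 41.8
```

Emit:
apply_moves --motion '[[[0, 0, 0.001, 0, 0.02], [0, 0, 0, 0, 0.02], [0, 0, 0, 0, 0.02]]]'

```text
clock: 11.0
position: [0.5363, 0.0439, 0.1029]
orientation: [0.0, 0.633, 0.774, 0.0]
force: [-3.7, -0.7, 13.3]
gripper_width: 0.025
gripper_force: 42.5
```

Emit:
apply_moves --motion '[[[0, 0, -0.001, 0, 0.02], [0, 0, 0, 0, 0.03], [0, 0, 0, 0, 0.036], [0, 0, 0, 0, 0.042], [0, 0, 0, 0, 0.048], [0, 0, 0, 0, 0.055], [0, 0, 0, 0, 0.055], [0, 0, 0, 0, 0.055], [0, 0, 0, 0, 0.055], [0, 0, -0.005, 0, 0.055], [0, 0, -0.02, 0, 0.055], [0, 0, -0.03, 0, 0.055], [0, 0, -0.03, 0, 0.055], [0, 0, -0.03, 0, 0.055], [0, 0, -0.02, 0, 0.055], [0, 0, -0.01, 0, 0.055], [0, 0, 0, 0, 0.055]]]'

```text
clock: 12.42
position: [0.5368, 0.044, 0.2508]
orientation: [0.001, 0.633, 0.774, 0.001]
force: [0.6, -0.2, 0.3]
gripper_width: 0.0547
gripper_force: 0.0
```

```bash
python3 - <<'E'
from h import *
from m import rect
to([.576,-.148,.247],80); print(robot.get_obs()['joint_positions'].round(3))
c=cam('scene'); W=pts(c); s=W[150:260,200:345].reshape(-1,3); s=s[(s[:,2]>.122)&(s[:,2]<.15)]
rect(s[s[:,1]>-.1],'level scene'); rect(s[s[:,1]<-.1],'bar scene')
cv2.imwrite('pics/placed.png',cv2.resize(c['pixels'][110:310,170:370],None,fx=3,fy=3))
E
```

```text
pos [0.5368 0.044  0.2508] yaw 101.44 tilt [ 3.4e-03  5.0e-04 -1.0e+00] shift [-0.196   0.0003  0.0038] spin 21.44
[ 0.048  0.641 -0.352  1.586  0.255  0.957 -0.187]
level scene 555 c [540.   46.8] size [ 28.8 206.7] yaw 101.3 z [0.1245 0.1334 0.1382]
bar scene 90 c [ 578.5 -147.8] size [18.2 39.8] yaw 166.3 z [0.1236 0.1404 0.1471]
```

View pics/placed.png

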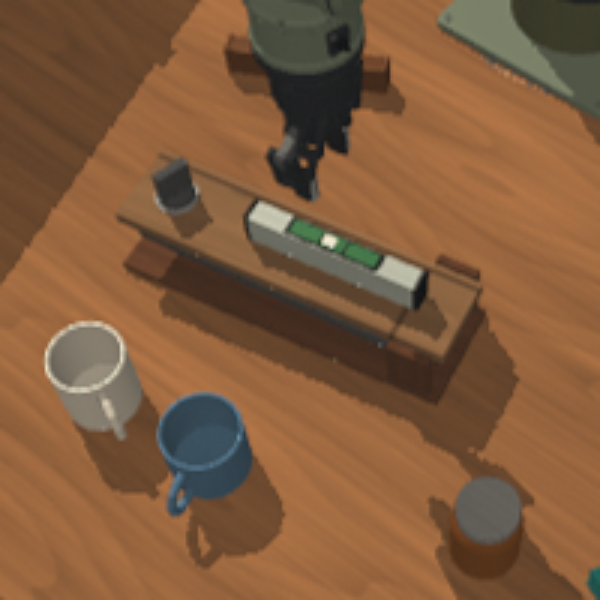

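The level lies flat and lengthwise on the board, at yaw 101.3°. Its near end is well clear of the knob. Now the knob.

Emit:
apply_moves --motion '[[[0, 0, 0, -5, 0.05], [0, 0, 0, -7, 0.05], [0, 0, 0, -7, 0.05], [0, 0, 0, -7, 0.05], [0, 0, 0, -7, 0.05], [0, 0, 0, -7, 0.05], [0, 0, 0, -7, 0.05], [0, 0, 0, -7, 0.05], [0, 0, 0, -7, 0.05], [0, 0, 0, -6.6, 0.05], [-0.0094, -0.0226, 0, 0, 0.05], [-0.0094, -0.0226, 0, 0, 0.05], [-0.0094, -0.0226, 0, 0, 0.05], [-0.0094, -0.0226, 0, 0, 0.05], [-0.0094, -0.0226, 0, 0, 0.05], [-0.0094, -0.0226, 0, 0, 0.05], [-0.0094, -0.0226, 0, 0, 0.05], [-0.0094, -0.0226, 0, 0, 0.05], [0, 0, 0, 0, 0.05], [0, 0, 0, 0, 0.05]]]'

```text
clock: 14.13
position: [0.5753, -0.1487, 0.2471]
orientation: [-0.001, 0.096, 0.995, 0.0]
force: [0.3, 1.1, 0.6]
gripper_width: 0.0496
gripper_force: 0.0
```

```bash
python3 - <<'E'
from h import *
from m import rect
to([.576,-.148,.114],169); o=robot.get_obs(); print(o['joint_positions'].round(3),o['force'].round(1))
E
```

```text
pos [ 0.5753 -0.1487  0.2471] yaw 168.96 tilt [-1.6e-03  6.0e-04 -1.0e+00] shift [-0.0007  0.0008  0.1331] spin -0.04
[ 0.522  0.791 -0.708  1.371  0.525  1.172  1.137] [0.3 1.1 0.6]
```

Emit:
apply_moves --motion '[[[0, 0.0008, 0.01, 0, 0.05], [0, 0, 0.02, 0, 0.05], [0, 0, 0.02, 0, 0.05], [0, 0, 0.02, 0, 0.05], [0, 0, 0.02, 0, 0.05], [0, 0, 0.02, 0, 0.05], [0, 0, 0.012, 0, 0.05], [0, 0, 0.008, 0, 0.05], [0, 0, 0.003, 0, 0.05], [0, 0, 0, 0, 0.05]]]'

```text
clock: 14.97
position: [0.5758, -0.1467, 0.1151]
orientation: [-0.0, 0.095, 0.995, 0.0]
force: [-0.5, -0.0, -0.4]
gripper_width: 0.0506
gripper_force: 0.0
```

Emit:
apply_moves --motion '[[[0, 0, 0, 0, 0.03], [0, 0, 0, 0, 0.022], [0, 0, 0, 0, 0.015], [0, 0, 0, 0, 0.005], [0, 0, 0, 0, 0.005], [0, 0, 0, 0, 0.005], [0, 0, 0, 0, 0.005]]]' --squeeze 80

```text
clock: 15.55
position: [0.5758, -0.1492, 0.116]
orientation: [0.0, 0.096, 0.995, -0.002]
force: [-0.9, -11.0, 4.6]
gripper_width: 0.0129
gripper_force: 78.8
```

Emit:
apply_moves --motion '[[[0, -0.0015, 0.002, 0, 0.005], [0, 0, 0.003, 0, 0.005], [0, 0, 0.003, 0, 0.005], [0, 0, 0.002, 0, 0.005], [0, 0, 0.002, 0, 0.005], [0, 0, 0, 0, 0.005], [0, 0, 0, 0, 0.005]]]'

```text
clock: 16.13
position: [0.576, -0.1503, 0.1044]
orientation: [0.001, 0.096, 0.995, -0.001]
force: [-0.5, -10.4, 11.5]
gripper_width: 0.0121
gripper_force: 79.9
```

Emit:
apply_moves --motion '[[[0, 0, 0.001, 0, 0.005], [0, 0, 0.001, 0, 0.005], [0, 0, 0, 0, 0.005]]]'

```text
clock: 16.38
position: [0.5762, -0.1505, 0.1024]
orientation: [0.001, 0.096, 0.995, -0.001]
force: [-0.1, -11.7, 12.1]
gripper_width: 0.0125
gripper_force: 80.3
```

Emit:
apply_moves --motion '[[[0, 0, 0.001, 0, 0.005], [0, 0, 0.001, 0, 0.005], [0, 0, 0, 0, 0.005]]]'

```text
clock: 16.63
position: [0.5762, -0.1507, 0.1005]
orientation: [0.001, 0.097, 0.995, -0.001]
force: [0.7, -13.1, 12.8]
gripper_width: 0.0127
gripper_force: 80.6
```

Emit:
apply_moves --motion '[[[0, -0.0008, 0.001, 0, 0.005], [0, 0, 0, 0, 0.005], [0, 0, 0, 0, 0.005]]]'

```text
clock: 16.88
position: [0.5762, -0.1508, 0.0999]
orientation: [0.001, 0.096, 0.995, -0.001]
force: [-0.0, -9.5, 16.3]
gripper_width: 0.0131
gripper_force: 81.5
```

Emit:
apply_moves --motion '[[[0, 0, 0.001, 0, 0.005], [0, 0, 0, 0, 0.005], [0, 0, 0, 0, 0.005]]]'

```text
clock: 17.13
position: [0.5764, -0.1509, 0.0993]
orientation: [0.002, 0.096, 0.995, -0.001]
force: [-2.3, -10.7, 24.3]
gripper_width: 0.0128
gripper_force: 83.0
```

Emit:
apply_moves --motion '[[[0, 0, -0.0005, 2.5, 0.005], [0, 0, -0.0005, 2.5, 0.005], [0, 0, -0.0005, 2.5, 0.005], [0, 0, -0.0005, 2.5, 0.005], [0, 0, 0, 0, 0.005], [0, 0, 0, 0, 0.005]]]'

```text
clock: 17.63
position: [0.5763, -0.1511, 0.1013]
orientation: [0.002, 0.183, 0.983, -0.001]
force: [-2.4, -9.9, 23.9]
gripper_width: 0.0126
gripper_force: 82.5
```

Emit:
apply_moves --motion '[[[0, 0, -0.0005, 2.5, 0.005], [0, 0, -0.0005, 2.5, 0.005], [0, 0, -0.0005, 2.5, 0.005], [0, 0, -0.0005, 2.5, 0.005], [0, 0, 0, 0, 0.005], [0, 0, 0, 0, 0.005], [0, 0, 0, 0, 0.005], [0, 0, 0, 0, 0.005], [0, 0, 0, 0, 0.005], [0, 0, 0, 0, 0.005], [0, 0, 0, 0, 0.005], [0, 0, 0, 0, 0.005], [0, 0, 0, 0, 0.005], [0, 0, 0, 0, 0.005], [0, 0, 0, 0, 0.005], [0, 0, 0, 0, 0.005]]]'

```text
clock: 18.97
position: [0.5761, -0.1512, 0.1032]
orientation: [0.002, 0.268, 0.964, -0.001]
force: [-3.8, -10.4, 23.2]
gripper_width: 0.0128
gripper_force: 82.3
```

```bash
cat > b.py <<'E'
from h import *
import sys
c=cam('scene'); p=c['pixels']; W=pts(c)
u=np.array([-.196,.981]); L=(W[...,:2]-[.538,.0455])@u; D=(W[...,:2]-[.538,.0455])@[.981,.196]
top=(abs(L)<.11)&(abs(D)<.02)&(W[...,2]>.11)&(W[...,2]<.16)
hsv=cv2.cvtColor(p,cv2.COLOR_BGR2HSV).astype(int); g=top&(hsv[...,0]>40)&(hsv[...,0]<80)&(hsv[...,1]>80)
# height from depth, positions along the level by rays on its top plane
h=np.median(W[g][:,2]); lo,hi=np.percentile(L[g],[1,99])
q=top&(L>lo)&(L<hi)&(abs(D)<.012)&(hsv[...,1]<70)&(hsv[...,2]>130)
v,x=np.nonzero(q); s=np.array([(ray(c,a,b,h)[:2]-[.538,.0455])@u for a,b in zip(x,v)])
v,x=np.nonzero(g); t=np.array([(ray(c,a,b,h)[:2]-[.538,.0455])@u for a,b in zip(x,v)])
m=(np.percentile(t,1)+np.percentile(t,99))/2
print('window',np.percentile(t,[1,99]).round(4),'bubble',len(s),(s.mean()-m).round(4) if len(s) else None,'ext',s.min().round(3),s.max().round(3))
if len(sys.argv)>1: cv2.imwrite(sys.argv[1],cv2.resize(p[150:240,200:340],None,fx=5.5,fy=5.5,interpolation=cv2.INTER_CUBIC))
o=robot.get_obs(); q,M=tool(o); print(q.round(4),np.degrees(np.arctan2(M[1,0],M[0,0])).round(1),o['force'].round(1),o['ft_torque'].round(2),o['clock'])
E
python3 b.py pics/b1.png
```

```text
window [-0.0503  0.047 ] bubble 24 0.0142 ext -0.045 0.024
[ 0.5761 -0.1512  0.1032] 149.0 [ -3.2 -11.2  23.4] [-1.35  0.94  0.05] 19.0167
```

View pics/b1.png

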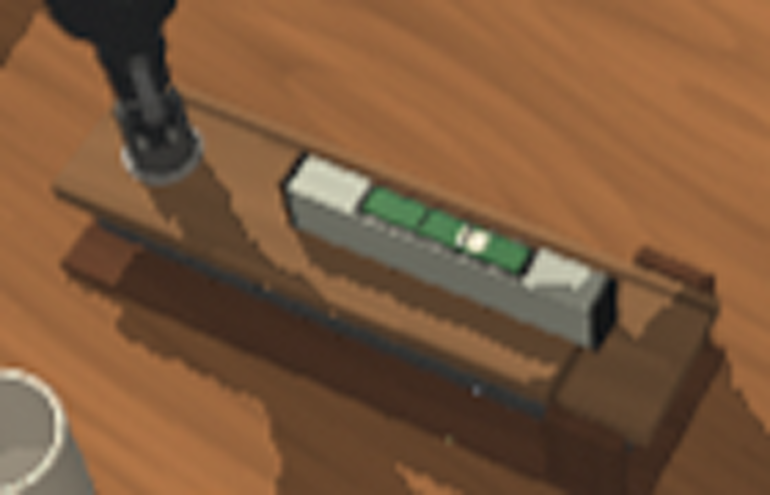

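The bubble is at (478,240) in the crop, by the line on the pivot side, which puts it about 17 mm off. The knob end is still low by about 0.03 rad, so about 0.8 rad of turn remains. I'll turn 40° and look again.

Emit:
apply_moves --motion '[[[0, 0, -0.0005, 2.5, 0.005], [0, 0, -0.0005, 2.5, 0.005], [0, 0, -0.0005, 2.5, 0.005], [0, 0, -0.0005, 2.5, 0.005], [0, 0, -0.0005, 2.5, 0.005], [0, 0, -0.0005, 2.5, 0.005], [0, 0, -0.0005, 2.5, 0.005], [0, 0, -0.0005, 2.5, 0.005], [0, 0, 0, 0, 0.005], [0, 0, 0, 0, 0.005]]]'

```text
clock: 19.85
position: [0.5757, -0.1513, 0.1071]
orientation: [0.001, 0.431, 0.902, -0.001]
force: [-5.0, -9.5, 23.5]
gripper_width: 0.0127
gripper_force: 82.3
```

Emit:
apply_moves --motion '[[[0, 0, -0.0005, 2.5, 0.005], [0, 0, -0.0005, 2.5, 0.005], [0, 0, -0.0005, 2.5, 0.005], [0, 0, -0.0005, 2.5, 0.005], [0, 0, -0.0005, 2.5, 0.005], [0, 0, -0.0005, 2.5, 0.005], [0, 0, -0.0005, 2.5, 0.005], [0, 0, -0.0005, 2.5, 0.005], [0, 0, 0, 0, 0.005], [0, 0, 0, 0, 0.005], [0, 0, 0, 0, 0.005], [0, 0, 0, 0, 0.005], [0, 0, 0, 0, 0.005], [0, 0, 0, 0, 0.005], [0, 0, 0, 0, 0.005], [0, 0, 0, 0, 0.005], [0, 0, 0, 0, 0.005], [0, 0, 0, 0, 0.005]]]'

```text
clock: 21.35
position: [0.5752, -0.1511, 0.111]
orientation: [0.001, 0.581, 0.814, -0.001]
force: [-8.4, -8.7, 22.8]
gripper_width: 0.0128
gripper_force: 82.4
```

Emit:
apply_moves --motion '[[[0, 0, 0, 0, 0.005], [0, 0, 0, 0, 0.005], [0, 0, 0, 0, 0.005], [0, 0, 0, 0, 0.005], [0, 0, 0, 0, 0.005], [0, 0, 0, 0, 0.005], [0, 0, 0, 0, 0.005], [0, 0, 0, 0, 0.005]]]'

```text
clock: 22.02
position: [0.5752, -0.1511, 0.111]
orientation: [0.001, 0.581, 0.814, -0.001]
force: [-9.5, -7.6, 23.9]
gripper_width: 0.0128
gripper_force: 82.4
```

```bash
sed -i 's/s.mean()-m/np.median(s)-m/' b.py; python3 b.py pics/b2.png
```

```text
window [-0.049   0.0491] bubble 25 0.0013 ext -0.03 0.011
[ 0.5752 -0.1511  0.1109] 109.0 [-9.  -7.8 23.6] [-1.67  2.23  0.09] 22.0667
```

View pics/b2.png

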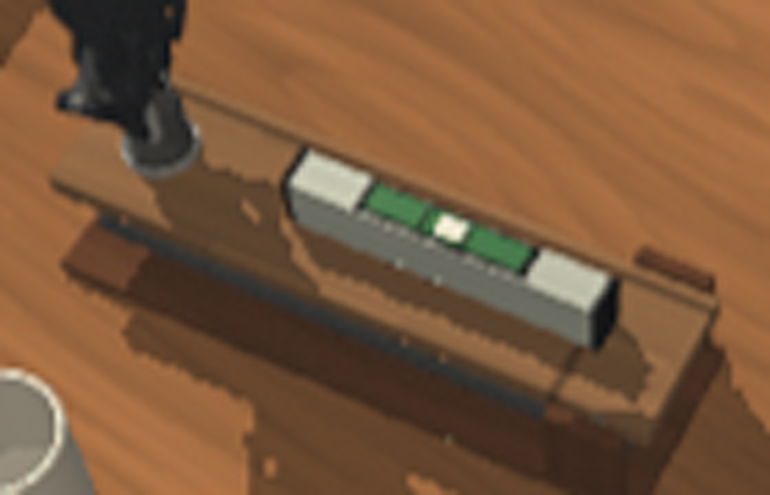

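The bubble is at (451,228), midway between the two lines at about 432 and 470, which my code measures as +1.3 mm. The press stays at about 24 N, and the knob has risen about 11.6 mm over 60°, as expected with the board home.

```bash
python3 -c "
from cell import robot
print(robot.hand_in())"
```

```text
the job is handed in; nothing more can be done
None
```

I've handed the job in, with no verdict returned: the level is lying on the board, the knob is gripped at about 80 N and pressed home with about 24 N, and the bubble measures about 1 mm off centre.

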